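# Hold a carburettor body square in the bench jig's corner

### The job

First slide the red grip of the blue jig fully home to its black end stop, while the carburettor body is still on the bench. Then pick up the carburettor body, set it flat on the jig plate and press it firmly into the corner, a long side flat against the dark fixed rear stop and a short side flat against the aluminium side stop. Finish while still holding it, pressed against both stops (do not let go), and leave the tin, the tray and the bottle where they stand.

Things in the scene. Friction and masses are not known exactly. Their poses are not given: they have to be found in the camera images.
- carb: Loose aluminium carburettor body, 0.22 to 0.45 kg: base flange 52 mm (its x) by 70 mm (its y), 24 mm high; centred on it an upper block to grip, 30 mm (x) by 40 mm (y), from 24 to 58 mm above the underside, with a brass cap (20 mm across) to 62 mm. Origin: centre of the underside, z up. Starts flat on the bench, turned up to 40 degrees. Either way round (half turn) will do in the jig.
- jig: Corner jig fixed to the bench: blue plate 220 x 220 x 14 mm, turned up to 14 degrees. Origin: centre of its underside, z up; jig x points away from the robot to the rear stop, jig y left to the side stop. The slide's black end stop (44 x 14 x 14 mm) stands on the plate at jig x -80, y +95 mm. Everything on it turns with it. Plate, stops and part base are smooth, oiled.
- rear_stop: Dark steel bar, 18 mm (x) by 150 mm (y) by 22 mm high, fixed on the jig plate. Origin at the centre of its underside, on the plate's top (14 mm above the bench). Its locating face looks to jig -x, 9 mm in front of the origin (jig x = +65 mm).
- side_stop: Aluminium bar, 100 (x) x 14 (y) x 22 mm high, on a slide with the red grip. Origin: centre of the bar's underside, on the plate's top. Its locating face looks to jig -y, 7 mm from the origin. The slide runs 50 mm along jig y: starts 25 to 50 mm short of home; fully home the origin is at jig x +8, y +57 mm (face at y +50). Moves with about 3 N, stays where left, gives no further when home.
- slide_grip (a point): Point on the vertical axis of the slide's red upright grip, 14 mm below its top. The grip is 20 mm (jig x) by 26 mm (jig y) by 46 mm high; its top is 70 mm and its foot 24 mm above the bench. Rigid with the side stop: 88 mm to jig -x and 6 mm to jig +y of that bar's origin, it moves with it along jig y. Axes parallel to the jig's.
- seat (a point): Where the centre of the carburettor body's underside belongs: on the plate's top (14 mm above the bench), at jig x +39, y +15 mm, that is 26 mm from the rear stop's face and 35 mm from the side stop's face when the slide is home. Axes parallel to the jig's; the carburettor's axes end up parallel to them (either way round).
- grease_tin: Bystander: tin, 60 mm diameter, 65 mm high, yellow band. Origin at the centre of its underside.
- plug_tray: Bystander: open orange tray, 85 by 65 by 35 mm. Origin at the centre of its underside.
- oil_bottle: Bystander: grey bottle with a green cap, 56 mm diameter, 120 mm high. Origin at the centre of its underside.
Not all that is in view belongs to the job. What is shaped like the carb but green is not meant.

How it is judged (in metres and radians):
On the way:
1. the slide is fully home (within 3 mm of its end stop) while the carburettor body is still away from the jig's corner (y of side_stop in the frame of seat above 0.039 m and distance between carb and seat above 0.1 m and height (world z) of carb below 0.006 m), for 0.2 s.
At the end, for the whole second after the job is handed in: Slide home (within 3 mm); carburettor body flat on the plate, square (within about 3 degrees) and within 3 mm of its seat; the gripper still holds or presses it so that it bears on the rear stop and on the side stop with more than 2 N each, at rest, throughout the last second (y of side_stop in the frame of seat above 0.039 m and x of carb in the frame of seat between -0.003 and 0.003 m and y of carb in the frame of seat between -0.003 and 0.003 m and z of carb in the frame of seat between -0.003 and 0.003 m and angle between the y axis of carb and the y axis of seat, either way round below 0.05 rad and angle between carb's own z axis and vertical below 0.06 rad and contact force between carb and rear_stop above 2 N and contact force between carb and side_stop above 2 N and contact force between the fingers and carb above 1 N and linear speed of carb below 0.02 m/s); the arm keeps its last pose, push and grip.
It fails at once if the grease tin is pushed more than 30 mm away or tipped over (distance of grease_tin from where it was at the start of the episode above 0.03 m or angle between grease_tin's own z axis and vertical above 0.5 rad).
It fails at once if the plug tray is pushed more than 30 mm away or tipped over (distance of plug_tray from where it was at the start of the episode above 0.03 m or angle between plug_tray's own z axis and vertical above 0.5 rad).
It fails at once if the oil bottle is pushed more than 30 mm away or tipped over (distance of oil_bottle from where it was at the start of the episode above 0.03 m or angle between oil_bottle's own z axis and vertical above 0.5 rad).
It also fails if it takes over 58 s, if anything falls off the work surface, if the arm or the gripper's body presses on something with over 40 N, if the wrist force passes 120 N, or if a joint passes its speed limit or range.

### The arm

A 6-joint arm with a two-finger parallel gripper is mounted at the origin on the work surface. World frame = base frame: x ahead of the robot, y to its left, z up, the work surface at z = 0. Lengths are in mm, angles in rad, forces in N, time in s.
With the tool pointing down it reaches from about 275 to 825 mm from the base axis. Payload 4.9 kg.
Tool frame: the origin (TCP) lies at the very end of the fingers, on their centre line; the grasp point (between the pads) lies 19 mm behind it; z points along the fingers, y is the direction in which the jaws open and shut (so a half turn about z gives the same grasp; the last joint's range is limited). The gripper opens to 85 mm and grips with 20 to 120 N. Pads are 22 mm wide; open, the fingers measure 114 mm over their backs; the gripper's body (76 mm by 85 mm) begins 54 mm behind the grasp point. The pads swing forward as they close: fully open they stand 13 mm farther back than shut.
Start: joints at [-1.411, 0.326, -0.193, 1.052, 0, 1.437], TCP at [159.287, -526.447, 231.281] pointing down, gripper open.
Joint ranges: [-2.65, 2.65], [-0.97, 1.79], [-1.3, 1.35], [-1.93, 2.1], [-1.47, 1.37], [-3.14, 3.14]. Speed limits (rad/s): [2.57, 2.57, 3.14, 3.14, 3.14, 3.14].

### API

Orientations are given as [roll, pitch, yaw] about the fixed x, y, z axes, in that order (R = Rz(yaw) Ry(pitch) Rx(roll)).
In Python, from bench import bot, solve_ik, imaging gives the robot as it stands. Calls block until the motion is done:
- bot.move_ptp(position, orientation): joint-space move of the TCP to a pose.
- bot.movel(position, rot=None, max_speed=150, threshold=None): straight line of the TCP; rot=None keeps the orientation; max_speed is the mean speed in mm/s. With threshold (N) it stops when the force on the tool has changed by that much, and returns True; else False.
- bot.move_j(angles): joint-space move.
- bot.grip(opening, effort=None): opening from 0.0 (shut) to 1.0 (fully open); effort is the grip in N (None keeps the last); returns when the fingers have stopped.
- bot.dwell(seconds).
- solve_ik(position, orientation): joint angles nearest the present ones, or None.
- bot.get_state(): the state.
- imaging.capture(name): name is "scene" or "top"; returns the picture (400x640x3 uint8, blue, green, red); there is no depth.
- imaging.camera_model(name): a dict with "K" (3x3 intrinsics, pixels), "k1" (the pictures are not rectified: a ray, as slopes to the right and down, at radius r is drawn at 1 + k1 r^2 times it, then the intrinsics apply), "position" and "rotation" of the camera in the world. Camera axes: x right, y up, looking along -z (the intrinsics and any distortion apply to the point x, -y, -z); pixel columns grow to the right and rows downward; lengths in mm; the calibration is good to about 2 mm. A picture is of the moment at which its call begins. camera_model takes no time and is no camera call.
A pose or a line that the arm cannot do raises bot.IKError and nothing moves.
- bot.sign_off(): hands the job in, once; it reports no verdict.
The state is a dict: "t": time; "qpos": joint angles; "joint_velocities": joint speeds; "effort": joint torques, N m; "tcp_pos": TCP position; "orientation": TCP orientation; "contact_force": force on the tool from outside, world axes, zero at the start; "wrist_torque": the same for the moment, N m; "opening": opening from 0.0 (shut) to 1.0 (fully open).
Only numpy, scipy, OpenCV 4.12 (cv2) and the standard library are available. Lean on these libraries where they do the work, as an engineer would, in place of code of your own. Each camera call takes 0.05 s, during which the arm holds its last target.

## Working session

There is one attempt and no reset: what is moved stays moved. The work goes in short steps, each a Python script; the robot and the scene stay as the last script left them, time stands still between calls to the robot, and variables do not carry over. Pictures are saved under pics/ and viewed, and the job is handed in when it is done.

```bash
ls; mkdir -p pics; python3 - <<'E'
from bench import bot, imaging
import cv2
for n in("scene","top"):
    im=imaging.capture(n); cv2.imwrite(f"pics/{n}0.png",im)
    print(n,imaging.camera_model(n))
s=bot.get_state();print(s['t'],s['tcp_pos'],s['orientation'],s['contact_force'])
E
```

```text
pics
scene {'K': array([[458.28284915,   0.        , 320.45445574],
       [  0.        , 458.28284915, 200.76901445],
       [  0.        ,   0.        ,   1.        ]]), 'k1': -0.06318638915425014, 'position': array([1125.94808256,  237.66544316, 1072.96017388]), 'rotation': array([0.5918825 , 0.01255739, 1.93633948])}
top {'K': array([[361.38631666,   0.        , 312.99620231],
       [  0.        , 361.38631666, 198.80267409],
       [  0.        ,   0.        ,   1.        ]]), 'k1': -0.06424967144104893, 'position': array([424.79100835,  17.34276557, 869.6199364 ]), 'rotation': array([ 0.08168165,  0.01051932, -1.58742298])}
0.1 [ 159.18474808 -525.89204339  230.54656133] [-3.13996968e+00 -1.88379269e-04  2.93774317e-01] [0.0191581  0.65975906 0.67056424]
```

View pics/scene0.png

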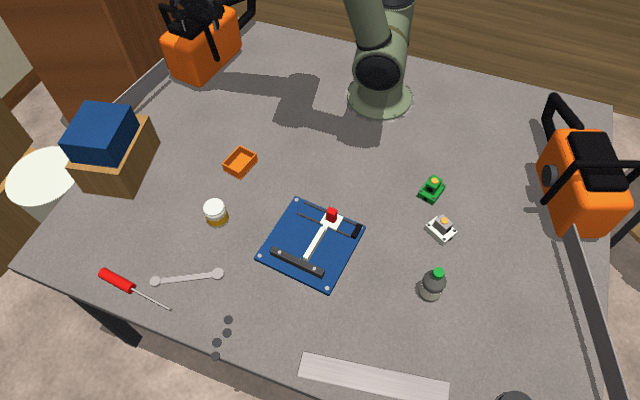

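View pics/top0.png

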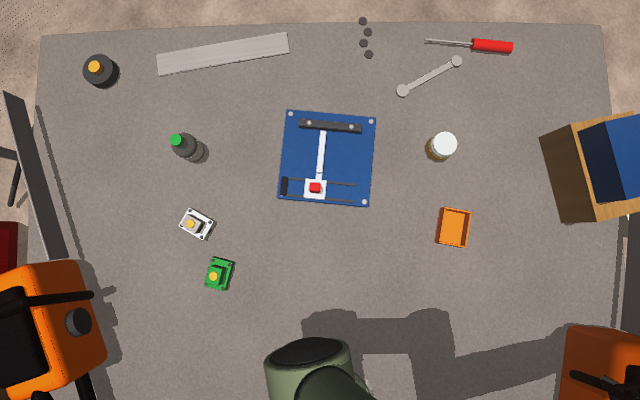

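The jig is at top (327,158), with the red grip at (315,187) and the black end stop at (284,186). There are two carb-shaped things: the silver one with a brass cap at top (196,223) / scene (441,229), and the green one at top (220,273) / scene (432,188). The silver one fits "aluminium"; I'll confirm it in a crop.

```bash
cat > h.py <<'E'
import numpy as np, cv2
from scipy.spatial.transform import Rotation as Ro
from bench import imaging
class Cam:
    def __init__(s,n):
        m=imaging.camera_model(n); s.K=np.array(m['K']); s.d=np.array([m['k1'],0,0,0,0.]); s.p=np.array(m['position'])
        s.R=Ro.from_euler('xyz',m['rotation']).as_matrix()
    def ray(s,uv):
        q=cv2.undistortPoints(np.float64(uv).reshape(-1,1,2),s.K,s.d)[:,0]
        return np.c_[q[:,0],-q[:,1],-np.ones(len(q))]@s.R.T
    def plane(s,uv,z):
        r=s.ray(uv); return s.p+r*((z-s.p[2])/r[:,2])[:,None]
    def proj(s,P):
        c=(np.atleast_2d(P)-s.p)@s.R
        c=c*[1,-1,-1]; return cv2.projectPoints(c,np.zeros(3),np.zeros(3),s.K,s.d)[0][:,0]
def tri(ca,ua,cb,ub):
    a=ca.ray([ua])[0];b=cb.ray([ub])[0];a/=np.linalg.norm(a);b/=np.linalg.norm(b)
    t=np.linalg.lstsq(np.c_[a,-b],cb.p-ca.p,rcond=None)[0]
    A=ca.p+t[0]*a;B=cb.p+t[1]*b
    return (A+B)/2,np.linalg.norm(A-B)
def cen(mask,box):
    x0,y0,x1,y1=box; m=np.zeros_like(mask);m[y0:y1,x0:x1]=mask[y0:y1,x0:x1]
    n,l,st,c=cv2.connectedComponentsWithStats(m); i=1+np.argmax(st[1:,4]); return c[i],st[i],(l==i).astype(np.uint8)
T=Cam('top');S=Cam('scene')
E
python3 - <<'E'
from h import *
t=cv2.imread('pics/top0.png');s=cv2.imread('pics/scene0.png')
c=lambda im,x,y,w,h,f:cv2.resize(im[y:y+h,x:x+w],None,fx=f,fy=f,interpolation=cv2.INTER_CUBIC)
a=c(t,170,200,80,100,5);b=c(s,405,160,80,100,5)
cv2.imwrite('pics/carb.png',np.hstack([a,b]))
a=c(t,265,95,125,125,3.2);b=c(s,245,185,125,125,3.2)
cv2.imwrite('pics/jig.png',np.hstack([a,b]))
E
```

```text
(no output)
```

View pics/carb.png

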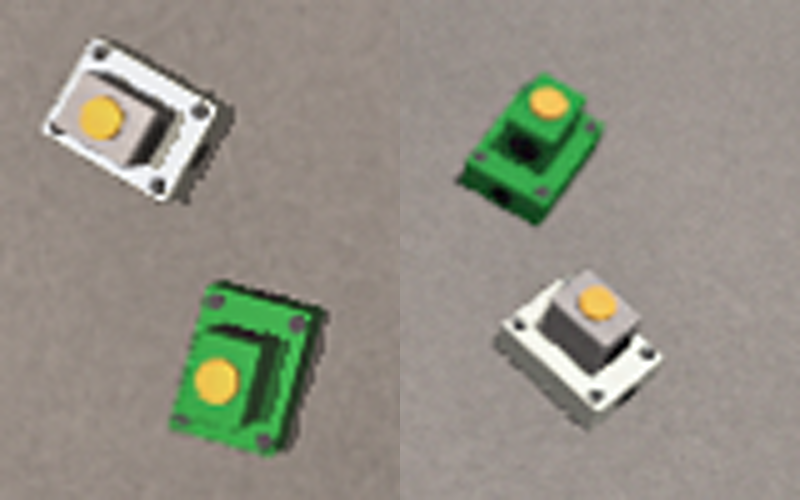

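View pics/jig.png

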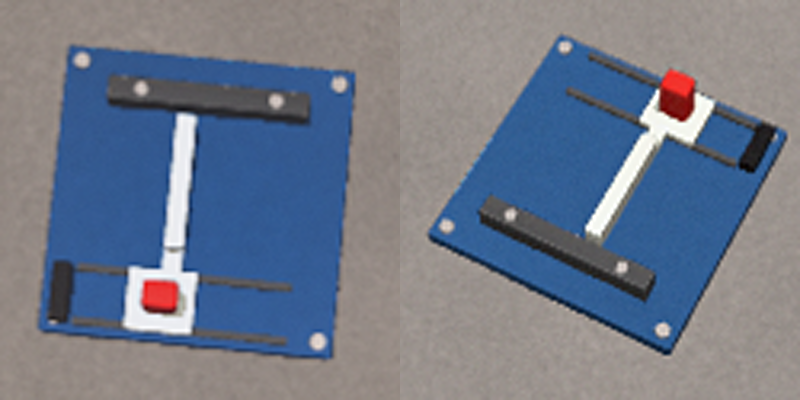

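The crop confirms it: the silver-grey body with the brass cap (top-view flange corners about (189,208), (214,220), (204,241) and (179,227)) is the carb, and the other is the green decoy. Next I'll measure.

```bash
cat > meas.py <<'E'
from h import *
def hsv(im): return cv2.cvtColor(im,cv2.COLOR_BGR2HSV)
def quad(mask):
    cn=max(cv2.findContours(mask,cv2.RETR_EXTERNAL,cv2.CHAIN_APPROX_NONE)[0],key=cv2.contourArea)
    h=cv2.convexHull(cn)
    for e in np.linspace(1,10,40):
        a=cv2.approxPolyDP(h,e,True)
        if len(a)<=4: break
    q=a[:,0].astype(float)
    # refine: fit lines to the contour points of each side
    pts=h if False else cn; pts=pts[:,0].astype(float); L=[]
    for i in range(len(q)):
        p,r=q[i],q[(i+1)%len(q)]; d=r-p; n=np.linalg.norm(d); d/=n
        u=(pts-p)@d; v=(pts-p)@np.array([-d[1],d[0]])
        k=(u>.12*n)&(u<.88*n)&(abs(v)<2.0)
        vx,vy,x,y=cv2.fitLine(pts[k].astype(np.float32),cv2.DIST_HUBER,0,.01,.01)[:,0]
        L.append(np.cross([x,y,1],[x+vx,y+vy,1]))
    o=[]
    for i in range(len(L)):
        x=np.cross(L[i-1],L[i]); o.append(x[:2]/x[2])
    return np.array(o)
E
python3 - <<'E'
from meas import *
np.set_printoptions(precision=1,suppress=True)
t=cv2.imread('pics/top0.png');s=cv2.imread('pics/scene0.png')
ht,hs=hsv(t),hsv(s)
R=lambda h,lo,hi:cv2.inRange(h,np.array(lo),np.array(hi))
close=lambda m:cv2.morphologyEx(m,cv2.MORPH_CLOSE,np.ones((9,9)))
# plate
bt=cen(close(R(ht,(100,110,40),(120,255,255))),(260,90,395,225)); bs=cen(close(R(hs,(100,110,40),(120,255,255))),(245,185,375,300))
qt=quad(bt[2]);qs=quad(bs[2]);print('plate quads',qt.tolist(),qs.tolist())
for z in(14,):
    P=T.plane(qt,z);Q=S.plane(qs,z);print(P,P.mean(0));print(Q,Q.mean(0))
    for X in(P,Q):print([round(float(np.linalg.norm(X[i]-X[(i+1)%4])),1) for i in range(4)],[round(float(np.degrees(np.arctan2(*(X[(i+1)%4]-X[i])[[1,0]]))),2) for i in range(4)])
# brass cap
bt=cen(R(ht,(18,120,150),(32,255,255)),(170,200,215,245))[:1][0];bs=cen(R(hs,(18,120,150),(32,255,255)),(420,205,465,250))[0]
print('brass',bt,bs,tri(T,bt,S,bs))
# red grip
f=lambda h:R(h,(0,150,180),(8,255,255))|R(h,(174,150,180),(180,255,255))
at=cen(f(ht),(300,170,335,205));as_=cen(f(hs),(315,195,350,230));print('red',at[0],at[1],as_[0],as_[1],tri(T,at[0],S,as_[0]))
# flange white
for nm,h,b,C in(('t',ht,(170,200,222,250),T),('s',hs,(415,205,470,250),S)):
    m=cen(close(R(h,(0,0,185),(180,60,255))),b)
    try:
        q=quad(m[2]);X=C.plane(q,24);print('flange',q.tolist(),X,X.mean(0),[round(float(np.linalg.norm(X[i]-X[(i+1)%4])),1) for i in range(4)],[round(float(np.degrees(np.arctan2(*(X[(i+1)%4]-X[i])[[1,0]]))),2) for i in range(4)])
    except Exception as e:print(nm,e)
E
```

```text
plate quads [[286.63752985808185, 109.5236103385442], [375.0042550055846, 117.7564467245779], [367.58518414008137, 206.33364252227761], [277.20202217802193, 197.55997731388027]] [[294.9269084381329, 196.1660216968085], [365.2480397074354, 226.47173719813605], [328.0732361635179, 295.3175918183283], [253.41425472065723, 258.3186756060115]]
[[ 714.4   85.8   14. ]
 [ 689.8 -128.7   14. ]
 [ 474.8 -104.    14. ]
 [ 499.4  110.3   14. ]] [594.6  -9.1  14. ]
[[ 476.3 -102.    14. ]
 [ 501.3  113.    14. ]
 [ 720.    88.    14. ]
 [ 693.2 -127.3   14. ]] [597.7  -7.1  14. ]
[215.9, 216.4, 215.7, 216.4] [-96.55, 173.44, 83.44, -6.51]
[216.4, 220.1, 217.0, 218.4] [83.35, -6.51, -97.09, 173.33]
brass [190.  223.1] [444.1 220.4] (array([440.7, 303.9,  61. ]), np.float64(0.7888780321333178))
red [314.6 186.4] [310 183  10   8  78] [331.4 210.5] [327 207  10   8  55] (array([518.1,  21.3,  67.7]), np.float64(1.415454825366148))
flange [[187.9475351554595, 207.55155076733644], [212.58093670045196, 221.1614804287113], [201.94448372767926, 239.49023533403363], [178.47976769389783, 225.6812784060957]] [[478.5 321.8  24. ]
 [445.5 262.4  24. ]
 [402.8 287.7  24. ]
 [435.9 344.3  24. ]] [440.7 304.   24. ] [68.0, 49.6, 65.6, 48.1] [-119.12, 149.43, 59.64, -27.78]
flange [[442.9332489228471, 212.29767992385936], [456.43643991963273, 231.41017987369403], [444.03990493922254, 241.6228248693185], [425.0101246542312, 223.89204497793648]] [[391.  298.2  24. ]
 [437.5 344.9  24. ]
 [479.2 320.8  24. ]
 [443.9 261.2  24. ]] [437.9 306.3  24. ] [65.9, 48.2, 69.2, 64.6] [45.16, -30.09, -120.66, 145.03]
```

```bash
cat >> h.py <<'E'
JC=np.array([596.,-8.]);JY=np.radians(-6.5)
def J(x,y,z): 
    c,s=np.cos(JY),np.sin(JY); return [JC[0]+c*x-s*y,JC[1]+s*x+c*y,z]
def down(psi): return [np.pi,0,psi]
E
python3 - <<'E'
from h import *
from bench import bot,solve_ik
np.set_printoptions(precision=2,suppress=True)
for a,b in(((286.6,109.5),(328.1,295.3)),((375,117.8),(253.4,258.3)),((367.6,206.3),(294.9,196.2)),((277.2,197.6),(365.2,226.5))):
    print('plate corner',tri(T,a,S,b))
print('flange corner',tri(T,(187.9,207.6),S,(456.4,231.4)), tri(T,(212.6,221.2),S,(444.0,241.6)))
for psi in(np.pi/2+JY,-np.pi/2+JY):
  for p in(J(-80,-24,42),J(-80,40,42),J(39,15,41),[440.7,304,27]):
    print(psi,p,solve_ik(p,down(psi)))
E
```

```text
plate corner (array([717.02,  86.74,   6.22]), np.float64(0.5124947737645621))
plate corner (array([ 691.16, -129.31,    9.02]), np.float64(0.40826031429044357))
plate corner (array([ 474.84, -103.64,   11.24]), np.float64(1.5454110436947166))
plate corner (array([499.42, 111.6 ,   9.99]), np.float64(1.7553129417969313))
flange corner (array([470.94, 325.36,  61.6 ]), np.float64(33.71768055361224)) (array([440.89, 306.55, -54.28]), np.float64(43.25480713725798))
1.457349925415265 [np.float64(513.7973744154432), np.float64(-22.78946743480556), 42] [-0.19  0.47 -0.52  0.57  0.    1.5 ]
1.457349925415265 [np.float64(521.0423800965892), np.float64(40.79913132849603), 42] [-0.06  0.49 -0.5   0.58  0.    1.62]
1.457349925415265 [np.float64(636.4473505779055), np.float64(2.4886524982004516), 41] [-0.11  0.65 -0.18  0.74  0.    1.57]
1.457349925415265 [440.7, 304, 27] [ 0.47  0.53 -0.48  0.57  0.    2.15]
-1.684242728174528 [np.float64(513.7973744154432), np.float64(-22.78946743480556), 42] [-0.19  0.47 -0.52  0.57  0.   -1.65]
-1.684242728174528 [np.float64(521.0423800965892), np.float64(40.79913132849603), 42] [-0.06  0.49 -0.5   0.58  0.   -1.52]
-1.684242728174528 [np.float64(636.4473505779055), np.float64(2.4886524982004516), 41] [-0.11  0.65 -0.18  0.74  0.   -1.57]
-1.684242728174528 [440.7, 304, 27] [ 0.47  0.53 -0.48  0.57  0.   -0.99]
```

The flange pairs were mismatched: the rays miss each other by 34 mm. I'll pair them properly, add the plate bolts as a height check, and then push the slide.

```bash
python3 - <<'E'
from meas import *
from bench import bot
np.set_printoptions(precision=2,suppress=True)
print('flange',tri(T,(187.95,207.55),S,(444.04,241.6)),tri(T,(178.5,225.7),S,(456.4,231.4)))
t=cv2.imread('pics/top0.png');s=cv2.imread('pics/scene0.png')
f=lambda im:cv2.inRange(hsv(im),np.array((0,0,110)),np.array((180,95,255)))
def bolt(im,p):
    x,y=map(round,p); return cen(f(im),(x-4,y-4,x+5,y+5))[0]
g=lambda im,b:im
for a,b in(((265+82/3.2,95+60/3.2),(245+262/3.2,185+330/3.2)),((265+340/3.2,95+84/3.2),(245+46/3.2,185+226/3.2)),((265+317/3.2,95+341/3.2),(245+165/3.2,185+46/3.2))):
    a,b=bolt(t,a),bolt(s,b);print('bolt',a,b,tri(T,a,S,b))
E
```

```text
flange (array([478.75, 321.29,  23.88]), np.float64(1.1691631325534915)) (array([435.94, 345.1 ,  21.66]), np.float64(0.030840823698333925))
bolt [290.15 113.38] [326.68 287.86] (array([703.73,  77.71,  15.85]), np.float64(1.1363718032106096))
bolt [370.71 121.  ] [259.05 255.16] (array([ 680.94, -117.1 ,   16.63]), np.float64(0.8630474387655283))
bolt [363.79 201.5 ] [296.92 197.45] (array([485.34, -92.68,  25.14]), np.float64(2.2974488016293404))
```

```bash
python3 - <<'E'
from h import *
from bench import bot
np.set_printoptions(precision=2,suppress=True)
psi=-np.pi/2+JY
bot.grip(0.0,60)
bot.move_ptp(J(-80,-30,180),down(psi))
s=bot.get_state();print(s['t'],s['tcp_pos'],s['orientation'],s['contact_force'])
bot.movel(J(-80,-30,42),max_speed=150)
r=bot.movel(J(-80,52,42),max_speed=50,threshold=12)
s=bot.get_state();print(r,s['t'],s['tcp_pos'],s['contact_force'])
d=np.array(s['tcp_pos'][:2])-JC;c,q=np.cos(JY),np.sin(JY);print('jig',d@[c,q],d@[-q,c])
cv2.imwrite('pics/t1.png',imaging.capture('top'));cv2.imwrite('pics/s1.png',imaging.capture('scene'))
a=cv2.imread('pics/t1.png')[95:220,265:390];b=cv2.imread('pics/s1.png')[185:310,245:370]
cv2.imwrite('pics/p1.png',cv2.resize(np.hstack([a,b]),None,fx=3.2,fy=3.2))
E
```

```text
3.475 [513.2  -29.18 180.05] [-3.14 -0.   -1.69] [-0.64 -0.53  0.29]
True 5.7917 [520.69  38.75  41.82] [-0.46 -1.5   0.72]
jig -80.11981572546615 37.920497516681536
```

View pics/p1.png

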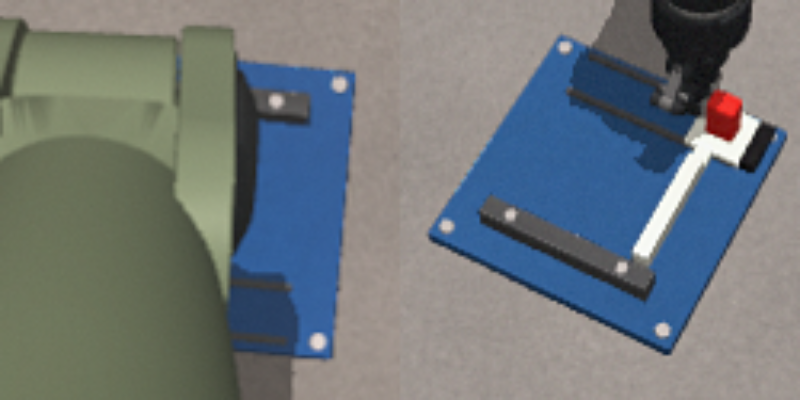

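In the scene half of the picture, the white carriage (crop about (740,150)) is touching, or nearly touching, the black end stop (760,147). I'll push once more, harder, to confirm it's home.

```bash
python3 - <<'E'
from h import *
from bench import bot
np.set_printoptions(precision=2,suppress=True)
c,q=np.cos(JY),np.sin(JY)
def rep(r=None):
    s=bot.get_state();d=np.array(s['tcp_pos'][:2])-JC;print(r,s['t'],'jig',d@[c,q],d@[-q,c],s['contact_force'])
r=bot.movel(J(-80,50,42),max_speed=25,threshold=20);rep(r)
bot.dwell(.3);rep()
bot.movel(J(-80,15,42));bot.movel(J(-80,5,190),max_speed=250)
bot.grip(1.0)
psi=np.radians(60.2-180)
bot.move_ptp([440.7,304,150],down(psi));rep()
for n in('top','scene'):cv2.imwrite(f'pics/{n}2.png',imaging.capture(n))
a=cv2.imread('pics/top2.png')[95:220,265:390];b=cv2.imread('pics/scene2.png')[185:310,245:370]
cv2.imwrite('pics/p2.png',cv2.resize(np.hstack([a,b]),None,fx=3.2,fy=3.2))
a=cv2.imread('pics/top2.png')[190:290,160:260];b=cv2.imread('pics/scene2.png')[150:250,390:490]
cv2.imwrite('pics/p2c.png',cv2.resize(np.hstack([a,b]),None,fx=4,fy=4))
E
```

```text
True 6.2333 jig -80.9166638942535 37.55601640281143 [ 0.01 -1.29  0.2 ]
None 6.5333 jig -81.17596361785144 37.5556050852611 [ 0.32 -0.81  1.08]
None 9.5417 jig -189.0665087983978 292.0090486502593 [0.27 0.7  0.7 ]
```

View pics/p2.png

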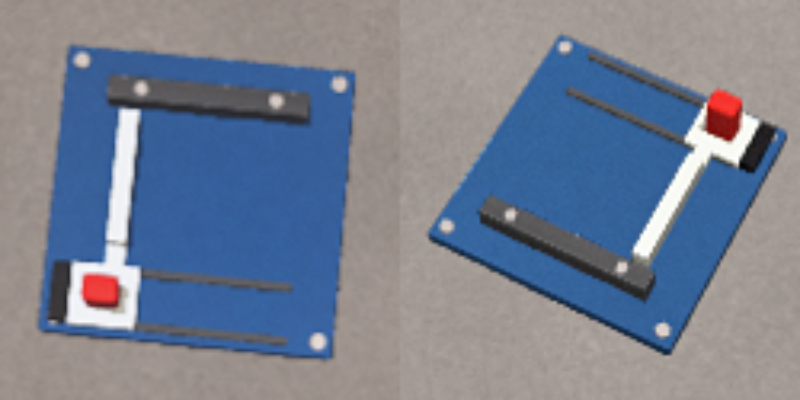

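View pics/p2c.png

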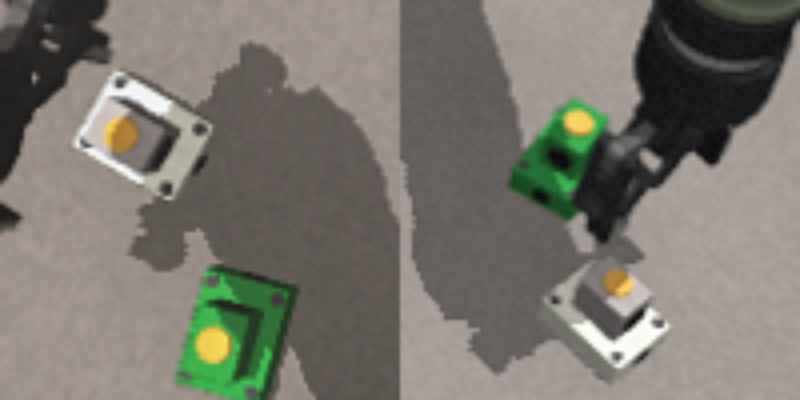

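The slide is home: the white carriage abuts the black stop in both halves, at crop (65,290) and (750,150). The carb hasn't moved. I'll grasp it across the 30 mm side.

```bash
python3 - <<'E'
from meas import *
from bench import bot
np.set_printoptions(precision=2,suppress=True)
R=lambda h,lo,hi:cv2.inRange(h,np.array(lo),np.array(hi))
f=lambda h:R(h,(0,150,180),(8,255,255))|R(h,(174,150,180),(180,255,255))
c,q=np.cos(JY),np.sin(JY)
a=cen(f(hsv(cv2.imread('pics/top2.png'))),(280,170,320,205))[0];b=cen(f(hsv(cv2.imread('pics/scene2.png'))),(325,200,365,245))[0]
X=tri(T,a,S,b);d=X[0][:2]-JC;print('grip',X,'jig',d@[c,q],d@[-q,c])
r=bot.movel([440.7,304,29],max_speed=100,threshold=15)
s=bot.get_state();print(r,s['t'],s['tcp_pos'],s['contact_force'])
if not r:
    bot.grip(0.0,100)
    s=bot.get_state();print(s['t'],s['tcp_pos'],s['contact_force'],s['opening'])
    for n in('top','scene'):cv2.imwrite(f'pics/{n}3.png',imaging.capture(n))
    a=cv2.imread('pics/top3.png')[190:290,160:260];b=cv2.imread('pics/scene3.png')[170:270,390:490]
    cv2.imwrite('pics/p3.png',cv2.resize(np.hstack([a,b]),None,fx=4,fy=4))
E
```

```text
grip (array([522.72,  63.38,  67.11]), np.float64(1.4176146830016145)) jig -80.88561465720835 62.629190902705844
False 11.0 [441.24 304.28  29.6 ] [ 0.61 -0.21  1.75]
11.5583 [441.11 304.24  29.5 ] [ 0.62 -0.75  4.65] 0.33336099922952117
```

View pics/p3.png

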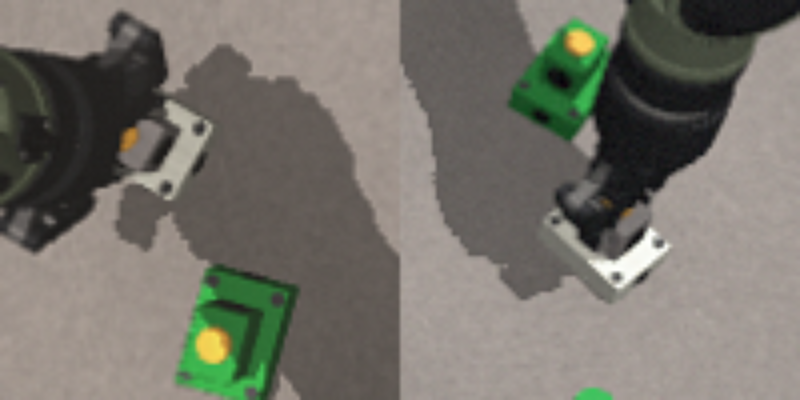

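The gripper is closed on the upper block. The opening of 0.333 is about 28 mm, close to the 30 mm side. I'll lift, carry it over and set it down 14 mm short of both stops.

```bash
python3 - <<'E'
from h import *
from bench import bot
np.set_printoptions(precision=2,suppress=True)
c,q=np.cos(JY),np.sin(JY)
def rep(r=None):
    s=bot.get_state();d=np.array(s['tcp_pos'][:2])-JC;print(r,s['t'],'jig',d@[c,q],d@[-q,c],s['tcp_pos'][2],s['contact_force'],s['opening'])
p=bot.get_state()['tcp_pos']
bot.movel([p[0],p[1],125],max_speed=120);rep()
psi=-np.pi/2+JY
bot.move_ptp(J(25,1,125),down(psi));rep()
bot.movel(J(25,1,52),max_speed=120)
bot.dwell(.2);rep()
r=bot.movel(J(25,1,38),max_speed=20,threshold=6);rep(r)
bot.dwell(.2);rep()
print(bot.get_state()['orientation'])
for n in('top','scene'):cv2.imwrite(f'pics/{n}4.png',imaging.capture(n))
a=cv2.imread('pics/top4.png')[95:220,265:390];b=cv2.imread('pics/scene4.png')[185:310,245:370]
cv2.imwrite('pics/p4.png',cv2.resize(np.hstack([a,b]),None,fx=3.2,fy=3.2))
E
```

```text
None 12.6083 jig -189.95939981765724 292.2253452748049 124.03401144299836 [ 0.02 -0.2  -3.98] 0.33558789605511413
None 13.9667 jig 24.266956478675848 2.00911850336797 124.55814277159146 [-0.93  0.26 -4.98] 0.33386584322530344
None 14.925 jig 25.84825047971203 1.0070899592503657 53.09375176058653 [-0.11  0.04 -4.99] 0.3346391071037051
True 15.4167 jig 25.437955240402708 0.9524078879688974 43.51984247219364 [0.44 1.03 3.78] 0.33067779340593434
None 15.6167 jig 25.44815935566152 0.9654769687199909 43.53294551925221 [ 1.22 -0.21  6.04] 0.3359000946316333
[-3.14  0.   -1.68]
```

View pics/p4.png

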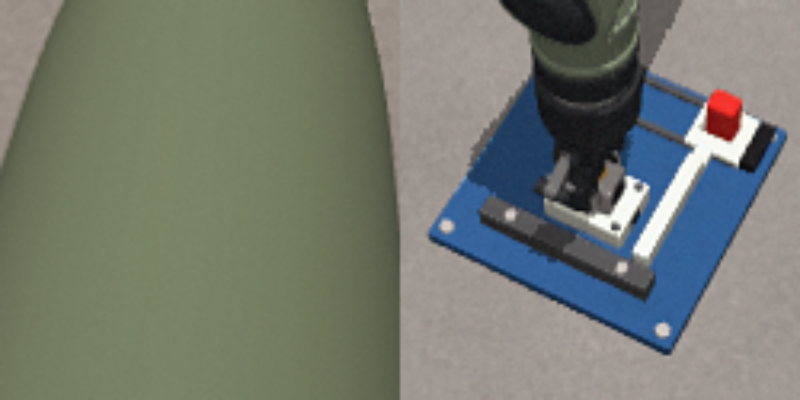

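The carb is flat on the plate: TCP z of 43.5 equals 14 + 29.5. It's short of both stops and looks parallel to the rear stop. Next I'll feel for the rear stop and then the side stop.

```bash
python3 - <<'E'
from h import *
from bench import bot
np.set_printoptions(precision=2,suppress=True)
c,q=np.cos(JY),np.sin(JY)
def st():
    s=bot.get_state();d=np.array(s['tcp_pos'][:2])-JC;f=s['contact_force'];return s,d@[c,q],d@[-q,c],f[0]*c+f[1]*q,-f[0]*q+f[1]*c
def rep(r=None):
    s,x,y,fx,fy=st();print(r,round(s['t'],2),'jig %.2f %.2f z %.2f  F %.1f %.1f %.1f Tz %.2f'%(x,y,s['tcp_pos'][2],fx,fy,s['contact_force'][2],s['wrist_torque'][2]),round(s['opening'],3))
z=43.5
r=bot.movel(J(46,1,z),max_speed=20,threshold=7);rep(r)
bot.dwell(.2);rep()
x=st()[1]
r=bot.movel(J(x-1,23,z),max_speed=20,threshold=7);rep(r)
bot.dwell(.2);rep()
E
```

```text
True 16.48 jig 38.34 1.02 z 43.56  F -1.4 0.5 4.6 Tz 0.01 0.336
None 16.68 jig 38.32 1.02 z 43.54  F 0.0 0.0 4.2 Tz -0.01 0.338
True 17.42 jig 37.69 14.32 z 43.61  F 0.6 -1.0 3.1 Tz 0.04 0.332
None 17.62 jig 37.68 14.29 z 43.58  F -0.6 -0.1 2.4 Tz 0.02 0.337
```

Contact came at jig x of about 38.3 and y of about 14.3, which matches the seat (39, 15) within calibration. I'll now press in small steps with no threshold, so the force is held.

```bash
python3 - <<'E'
from h import *
from bench import bot
np.set_printoptions(precision=2,suppress=True)
c,q=np.cos(JY),np.sin(JY)
def st():
    s=bot.get_state();d=np.array(s['tcp_pos'][:2])-JC;f=s['contact_force'];return s,d@[c,q],d@[-q,c],f[0]*c+f[1]*q,-f[0]*q+f[1]*c
def rep(r=None):
    s,x,y,fx,fy=st();print(r,round(s['t'],2),'jig %.2f %.2f z %.2f  F %.1f %.1f %.1f Tz %.2f'%(x,y,s['tcp_pos'][2],fx,fy,s['contact_force'][2],s['wrist_torque'][2]),s['wrist_torque'],round(s['opening'],3))
x,y,z=38.3,14.3,43.4
for i in range(14):
    _,_,_,fx,fy=st()
    if fx>-12:x+=.5
    if fy>-12:y+=.5
    if fx<=-12 and fy<=-12:break
    if min(fx,fy)<-30:break
    bot.movel(J(x,y,z),max_speed=10);bot.dwell(.25);print(x,y,end=' ');rep()
bot.dwell(1);rep()
print(bot.get_state()['orientation'])
cv2.imwrite('pics/s5.png',imaging.capture('scene'))
b=cv2.imread('pics/s5.png')[185:310,245:370]
cv2.imwrite('pics/p5.png',cv2.resize(b,None,fx=4.8,fy=4.8,interpolation=cv2.INTER_CUBIC))
E
```

```text
38.8 14.8 None 18.15 jig 38.37 14.35 z 43.58  F -2.5 -2.3 6.1 Tz 0.11 [-0.14  0.34  0.11] 0.333
39.3 15.3 None 18.65 jig 38.44 14.36 z 43.63  F -4.0 -3.6 7.5 Tz 0.23 [-0.4   0.59  0.23] 0.333
39.8 15.8 None 19.15 jig 38.42 14.38 z 43.66  F -5.3 -4.6 8.1 Tz 0.25 [-0.61  0.94  0.25] 0.334
40.3 16.3 None 19.65 jig 38.49 14.41 z 43.70  F -5.9 -6.5 9.4 Tz 0.24 [-0.79  1.17  0.24] 0.333
40.8 16.8 None 20.15 jig 38.47 14.44 z 43.70  F -8.2 -7.5 12.0 Tz 0.31 [-1.    1.5   0.31] 0.334
41.3 17.3 None 20.65 jig 38.51 14.45 z 43.76  F -9.1 -8.3 13.2 Tz 0.33 [-1.24  1.87  0.33] 0.338
41.8 17.8 None 21.15 jig 38.56 14.49 z 43.82  F -10.6 -9.9 13.6 Tz 0.37 [-1.47  2.16  0.37] 0.335
42.3 18.3 None 21.65 jig 38.53 14.50 z 43.80  F -12.8 -11.3 15.5 Tz 0.43 [-1.66  2.47  0.43] 0.335
42.3 18.8 None 22.15 jig 38.52 14.55 z 43.82  F -11.9 -12.3 16.3 Tz 0.42 [-1.9   2.58  0.42] 0.332
42.8 18.8 None 22.65 jig 38.55 14.52 z 43.85  F -13.3 -12.1 18.7 Tz 0.38 [-1.86  2.73  0.38] 0.332
None 23.65 jig 38.55 14.54 z 43.86  F -13.7 -12.0 17.3 Tz 0.40 [-1.89  2.81  0.4 ] 0.333
[ 3.13 -0.01 -1.69]
```

View pics/p5.png

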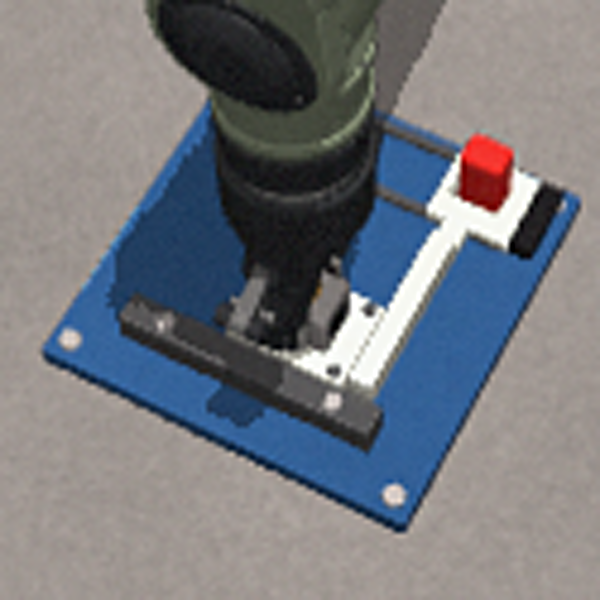

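The carb sits against both stops with no visible gap, touching the rear bar near crop (300,365) and the side bar near (370,340), and the carriage still abuts its black stop. The forces are steady at about 13 N and 12 N, so I'll hand in.

```bash
python3 - <<'E'
from bench import bot
bot.sign_off();s=bot.get_state();print(s['t'],s['contact_force'],s['opening'])
E
```

```text
the job is handed in; nothing more can be done
the job is handed in; nothing more can be done
```

I slid the jig's red grip home, seated the carburettor body in the corner and handed the job in while still gripping and pressing it. The sign-off gives no verdict.

- **Slide:** I pushed the grip with closed fingers while the carburettor body was still on the bench. Two views then put the grip at jig y +62.6 mm (63 expected), with the carriage touching the black stop.
- **Pick and place:** I gripped the silver body across its 30 mm side and left the green one alone. It touched the plate at the expected height and met the stops at about jig x 38.3, y 14.3 mm, within 1 mm of the seat.
- **Last checks:** After a 1 s hold, the tool read about 13.7 N toward the rear stop and 12.0 N toward the side stop. It pressed down with about 17 N. Position held within 0.02 mm, tool tilt was about 0.01 rad, and the opening stayed at 0.333. About 24 s of the 58 s were used.
- **Bystanders:** The tin, tray and bottle were never approached, but I did not measure their positions again at the end.

**Disagreements:**
- **Plate height:** It triangulated poorly: 6–11 mm from the corner outlines and 16–25 mm from the bolts, against 14 mm given. The touch-down height agreed with 14 mm.
- **Flange corners:** I first mispaired them between the views, then corrected it; they came out at 22–24 mm, with 24 mm given.
- **Force stops:** Moves that stopped on a force limit relaxed to about 1 N. I therefore did the final press by commanding positions slightly past contact.

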